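# Release the cam lock and push the filter slide home

## Task

On the filter station, first turn the steel cam plate by pushing its upright finger post sideways, until the cam's low point (its notch) faces the roller of the black filter slide. Only then push the slide forward by its tall push plate until it is fully home, the plate flat against the ends of the two guide rails. Push with the fingertips: grip and lift nothing, and leave the two vials and the spare ring where they stand.

Things in the scene. Friction and masses are not known exactly. Their poses are not given: they have to be found in the camera images.
- station: Fixed aluminium base plate 270 x 130 x 10 mm on a black breadboard whose top is 12 mm above the work surface. Origin: centre of the plate's underside; +x: the slide's forward direction (roughly to the robot's left); z up. Two guide rails 14 mm wide at y = +/-33.5 mm run from x = -68 to 20 mm, tops at z = 40 mm, with an open 53 mm channel between. Cam pivot at x = 75, y = 0.
- rail_ends (a point): Station point midway between the rear ends of the two rails, on the plate's top (station x = -68, z = 10 mm), station axes. The slide is home when its push plate's front face reaches these ends, so the rear face is then 8 mm behind this point.
- slide: Loose black slide, about 0.55 kg, lying in the channel, stays where left. Origin: centre of its block's underside (85 x 50 x 16 mm); +x forward. Push plate behind: 8 x 80 x 45 mm high, front face at x = -42.5. Nose roller (radius 7, top at z = 13 mm) centred at x = 72.5. Starts at station x = -61 to -54 mm, home at -25.5. Blocked by the cam rim after 5 to 12 mm unless the notch faces it.
- push_face (a point): Centre of the push plate's rear face (slide x = -50.5 mm), 22.5 mm above the slide's underside: push here, towards station +x. Sliding takes a few newtons. Axes as the slide.
- cam (a joint): Angle (rad) of the notched steel cam disc (radius 45 mm, 14 mm thick, top at station z = 24 mm). 0: notch (low point) faces the roller; positive anticlockwise from above. Starts at 0.9 to 2.1, so turn clockwise. Range -1.0 to 2.8, no stop at 0, stays where left (friction 0.07 N m). Notch 27 mm deep, 41 mm wide at the rim, narrowing; the entering roller centres the cam if within about 0.2.
- cam_axis (a point): Point on the cam's vertical pivot at the height of the disc's top; its x axis points from the pivot to the finger post, the notch lies the other way.
- cam_post (a point): Centre of the top of the cam's finger post: upright steel pin, radius 6 mm, 31 mm high above the disc, 33 mm from the pivot, on the side away from the notch (with the cam at 0 it is on the station's +x side of the pivot).
- vial0: Amber vial with white cap, radius 14 mm, 55 mm high, standing on the breadboard on the far side of the station; origin at the centre of its underside. Leave it alone.
- vial1: A second, equal amber vial. Leave it alone.
- spare_cell: Dark steel spare filter ring, outer radius 22 mm, 12 mm high, lying on the breadboard beyond the cam's end of the station; origin at the centre of its underside. Leave it alone.
Not all that is in view belongs to the job. There is more than one size of the slide; the job needs the middle-sized.

How it is judged:
By the outcome, as a careful person would: the job done as asked, in the order asked, and still so for the second after the job is handed in, with the robot touching nothing.
It also fails if it takes over 48 s, if anything falls off the work surface, if the arm or the gripper's body presses on something with over 40 N, if the wrist force passes 120 N, or if a joint passes its speed limit or range.

## Robot

A 7-joint arm with a two-finger parallel gripper is mounted at the origin on the work surface. World frame = base frame: x ahead of the robot, y to its left, z up, the work surface at z = 0. Lengths are in m, angles in rad, forces in N, time in s.
With the tool pointing down it reaches from about 0.35 to 0.9 m from the base axis. Payload 8.1 kg.
Tool frame: the origin (TCP) lies where the fingers leave the gripper's body, on its centre line; the fingertips stand 66 mm ahead of it and the grasp point (between the pads) lies 47 mm ahead of it; z points along the fingers, y is the line along which they close (so a half turn about z gives the same grasp; the last joint's range is limited). The gripper opens to 92 mm and grips with 3 to 60 N. Pads are 19 mm wide; open, the fingers measure 130 mm over their backs; the gripper's body (75 mm by 190 mm) begins 47 mm behind the grasp point.
Start: joints at [1.002, 0.434, 0.025, 1.573, -0.012, 1.134, -0.075], TCP at [0.281, -0.558, 0.292] pointing down, gripper open.
Joint ranges: [-2.62, 2.62], [-0.44, 2.09], [-1.27, 1.32], [0.08, 2.57], [-1.32, 4.46], [0.12, 2], [-2.74, 2.74]. Speed limits (rad/s): [2.22, 2.22, 3.01, 3.01, 3.14, 3.14, 3.14].

## Interface

Orientations are given as a rotation vector (axis times angle).
In Python, from cell import arm gives the robot as it stands.
- The arm moves only by the tool send_rows, never from a script. Its argument "motion" is text: rows parted by semicolons, each of 7 numbers parted by spaces: the closure, from 0 (fully open) to 1 (shut), then the shift along the world's x, y, z in m, then the turn, a rotation vector about the world's x, y, z in degrees. A call has 1 to 5 rows; each row shifts and turns the commanded pose from where the row before left it; what a row does not reach is not made up. A row lasts 1/8 s, in which the tool goes at most 62.5 mm and 10.7 degrees, less where a joint would pass 70% of its speed; a pose out of reach is approached as far as the arm can. A call is refused whole if a number of a shift passes 0.0625 or a number of a turn 10.7, either way. A call with a gripper value outside its range is refused whole. The fingers move at their own pace and stop on an object; "force" is the grip in N (left out, the last holds). Time passes only in rows, so rows that do not move let the fingers close. It gives the time, the measured TCP pose, the force, the opening and the grip force at its end, in the units of the state.
- arm.observe(): the state, without advancing time (a new reading comes with each control period).
- arm.get_image(name): name is "scene" or "side" or "wrist"; returns (picture, depth): 480x640x3 uint8, blue, green, red; 480x640 float32, m along the optical axis (not along the pixel's ray), 0 where there is no reading.
- arm.camera_model(name): a dict with "fx", "fy", "cx", "cy" (pixels), "view" (4x4, takes a point from world to camera coordinates). Camera axes: x right, y down, z forward; pixel columns grow to the right and rows downward; lengths in m; the calibration is good to about 2 mm. The wrist camera is an equidistant fisheye: a pixel r from the principal point sees the ray r / f radians off the axis. A picture is of the moment at which its call begins: read the wrist's pose just before it. camera_model takes no time and is no camera call; for the wrist camera it gives the pose at the moment of the call.
- arm.sign_off(): hands the job in; it is judged then, once.
The state is a dict: "clock": time; "joints": joint angles; "dq": joint speeds; "joint_efforts": joint torques, N m; "position": TCP position; "ee_rot": TCP orientation; "force": force on the tool from outside, world axes, zero at the start; "ft_torque": the same for the moment, N m; "width": opening from 0.0 (shut) to 1.0 (fully open); "gripper_force": force on a finger pad.
Only numpy, scipy, OpenCV 4.12 (cv2) and the standard library are available. Lean on these libraries where they do the work, as an engineer would, in place of code of your own. Each camera call takes 0.05 s, during which the arm holds its last target. There are 200 camera calls.

## Working session

There is one attempt and no reset: what is moved stays moved. The work goes in short steps, Python scripts to look and compute and a tool call to move; the robot and the scene stay as the last step left them, time stands still between calls to the robot, and variables do not carry over. Pictures are saved under pics/ and viewed, at most 10 in all, crops included, and the job is handed in when it is done.

Besides the shell and the picture viewer there is one more tool, called after "Emit:" by a JSON object that holds its "method" and its "body". send_rows: Moves the arm, as the interface text tells. Its arguments: {"type":"object","properties":{"motion":{"type":"string"},"force":{"type":"number"}},"required":["motion"]}

```bash
mkdir -p pics; ls
python3 - <<'E'
from cell import arm
import cv2,numpy as np
for n in("scene","side"):
    im,d=arm.get_image(n);cv2.imwrite(f"pics/{n}0.png",im);np.save(f"pics/{n}0.npy",d)
    m=arm.camera_model(n);print(n,{k:np.round(v,4).tolist() for k,v in m.items()})
s=arm.observe();print(s)
E
```

```text
pics
scene {'fx': 537.2346, 'fy': 537.2346, 'cx': 320.1185, 'cy': 250.8862, 'view': [[0.8137, 0.5808, 0.0259, -0.3702], [0.3325, -0.4284, -0.8402, -0.0966], [-0.4769, 0.6922, -0.5417, 1.4366], [0.0, 0.0, 0.0, 1.0]]}
side {'fx': 505.211, 'fy': 505.211, 'cx': 316.6134, 'cy': 237.6828, 'view': [[-0.9824, -0.1865, -0.0038, 0.4377], [-0.1424, 0.7627, -0.6309, 0.11], [0.1206, -0.6192, -0.7759, 1.0885], [0.0, 0.0, 0.0, 1.0]]}
{'clock': 0.1, 'joints': array([ 1.00236312,  0.43512075,  0.02496198,  1.57400778, -0.01161583,
        1.13403019, -0.07510364]), 'dq': array([ 0.0001174 , -0.00268591, -0.00042815, -0.00127485,  0.00128119,
       -0.00057105,  0.00014923]), 'joint_efforts': array([ 3.22328728e-03, -6.69125962e+01,  9.88239907e-01, -3.15147364e+01,
       -6.04970078e-02,  3.73710296e-02,  5.89397177e-05]), 'position': array([ 0.28052835, -0.55808184,  0.29154284]), 'ee_rot': array([-3.05546949e+00, -7.24712763e-01,  6.80435729e-04]), 'force': array([ 0.03906217, -0.25438255, -0.16630725]), 'ft_torque': array([ 0.00426575, -0.01831008, -0.02696449]), 'gripper_force': 0.0, 'width': 1.001287019716033}
```

View pics/scene0.png

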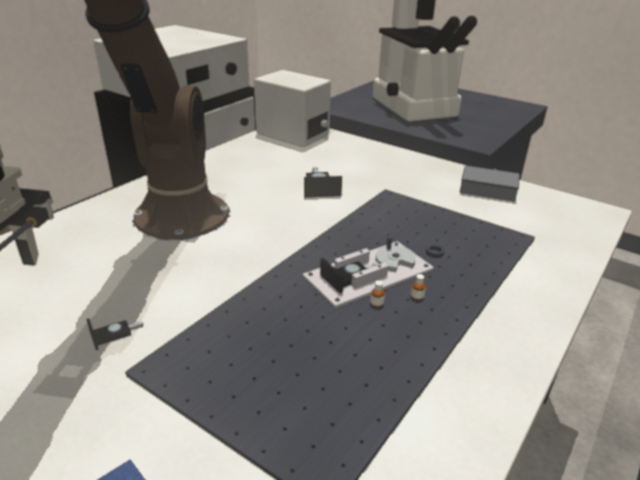

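View pics/side0.png

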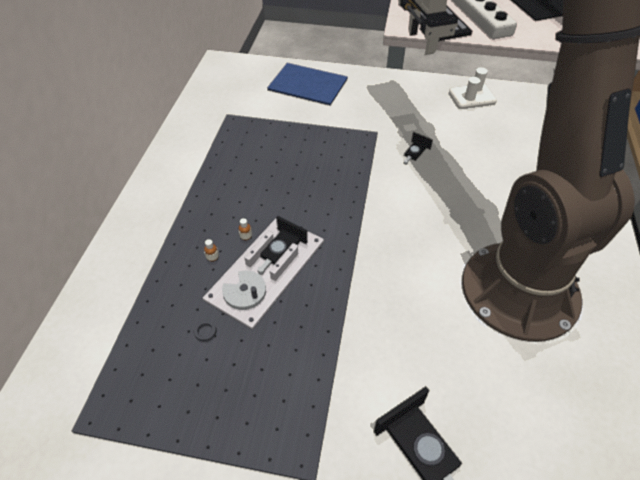

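The station sits mid-board: near (370,270) in scene and (265,270) in side. The slide is in the channel, and the other slides are loose distractors off the board. I'll enlarge both views.

Run:
```python
import cv2,numpy as np
a=cv2.imread("pics/scene0.png")[225:315,295:455];b=cv2.imread("pics/side0.png")[205:345,190:335]
a=cv2.resize(a,None,fx=5,fy=5,interpolation=cv2.INTER_CUBIC);cv2.imwrite("pics/c1.png",a)
b=cv2.resize(b,None,fx=4,fy=4,interpolation=cv2.INTER_CUBIC);cv2.imwrite("pics/c2.png",b)
```

```text
(no output)
```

View pics/c1.png

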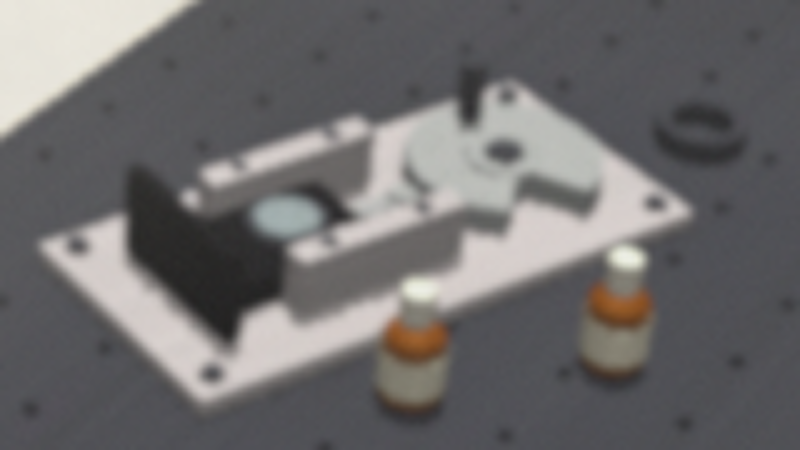

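View pics/c2.png

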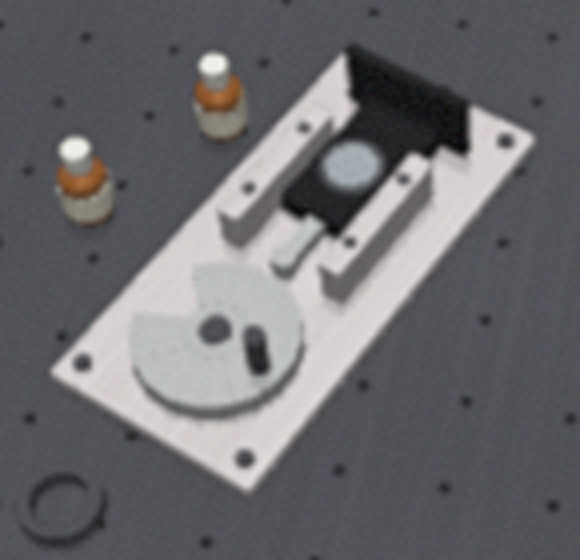

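```bash
cat > h.py <<'E'
import numpy as np,json
from scipy.optimize import least_squares
from cell import arm
M={n:arm.camera_model(n) for n in("scene","side")}
def proj(n,P):
    m=M[n];V=np.array(m["view"]);c=np.atleast_2d(P)@V[:3,:3].T+V[:3,3]
    return np.c_[m["fx"]*c[:,0]/c[:,2]+m["cx"],m["fy"]*c[:,1]/c[:,2]+m["cy"]]
A=lambda u,v:("scene",u/5+295,v/5+225)
B=lambda u,v:("side",u/4+190,v/4+205)
def st(p,q):
    c,s=np.cos(p[2]),np.sin(p[2]);return np.array([p[0]+c*q[0]-s*q[1],p[1]+s*q[0]+c*q[1],q[2]+p[3]])
def tri(obs):
    f=lambda X:np.concatenate([proj(n,X)[0]-[u,v] for n,u,v in obs])
    r=least_squares(f,[.5,0,.03]);return r.x,np.abs(r.fun).max()
E
python3 - <<'E'
from h import *
O=[((-.135,.065),A(40,243)),((-.135,-.065),A(205,406)),((.135,-.065),A(692,212)),((.135,.065),A(510,80)),
((-.135,.065),B(535,137)),((.135,.065),B(248,491)),((.135,-.065),B(52,372))]
f=lambda p:np.concatenate([proj(n,st(p,(*q,.01)))[0]-[u,v] for q,(n,u,v) in O])
r=least_squares(f,[.55,-.1,1.57,.012]);p=r.x;print(p,np.round(r.fun,2))
json.dump(list(p),open("st.json","w"))
def loc(X):
    c,s=np.cos(p[2]),np.sin(p[2]);d=X[:2]-p[:2];return np.array([c*d[0]+s*d[1],-s*d[0]+c*d[1],X[2]-p[3]])
for n,o in dict(post=[A(471,72),B(252,332)],hub=[A(505,152),B(215,329)],plR=[A(133,170),B(468,103)],v0=[A(420,290),B(213,63)],v1=[A(627,257),B(75,149)],postbase=[A(468,122),B(258,368)]).items():
    X,e=tri(o);print(n,X.round(4),loc(X).round(4),e.round(2))
print("cam", st(p,(.075,0,.024)),"th post",)
for th in np.arange(.9,2.2,.2):
    T=st(p,(.075+.033*np.cos(th),.033*np.sin(th),.055));a=proj("scene",T)[0];b=proj("side",T)[0];print(round(th,1),((a-[295,225])*5).round(),((b-[190,205])*4).round())
for sx in(-.061,-.0575,-.054):
    for y in(.04,-.04):
        T=st(p,(sx-.0505,y,.055));a=proj("scene",T)[0];b=proj("side",T)[0];print(sx,y,((a-[295,225])*5).round(),((b-[190,205])*4).round())
E
```

```text
[0.54751682 0.05867285 1.19311702 0.00911499] [-0.43  0.39 -0.37 -0.57  0.2  -0.09 -0.05  0.35 -0.13 -0.27  0.23  0.12
 -0.69  0.3 ]
post [0.5485 0.1418 0.0612] [0.0777 0.0297 0.0521] 0.26
hub [0.5758 0.1279 0.0354] [ 0.0748 -0.0008  0.0263] 0.2
plR [ 0.4723 -0.0232  0.0632] [-0.1039  0.0398  0.0541] 0.48
v0 [ 0.6172 -0.025   0.0646] [-0.0521 -0.0957  0.0554] 0.19
v1 [0.6737 0.0478 0.0643] [ 0.0364 -0.1213  0.0552] 0.26
postbase [0.5479 0.1448 0.0322] [0.0802 0.0314 0.023 ] 0.06
cam [0.57517414 0.12838707 0.03311499] th post
0.9 [508.  60.] [225. 350.]
1.1 [494.  60.] [237. 346.]
1.3 [480.  61.] [248. 339.]
1.5 [468.  64.] [258. 331.]
1.7 [457.  68.] [265. 322.]
1.9 [448.  73.] [271. 311.]
2.1 [442.  79.] [273. 301.]
-0.061 0.04 [116. 172.] [474.  94.]
-0.061 -0.04 [221. 266.] [355.  36.]
-0.0575 0.04 [122. 170.] [471.  98.]
-0.0575 -0.04 [228. 263.] [352.  40.]
-0.054 0.04 [129. 168.] [467. 102.]
-0.054 -0.04 [235. 261.] [348.  44.]
```

Station yaw is 68.4°, with the pivot at about (0.575, 0.128). The post is at θ≈1.45 on the robot side, and the slide is at station x≈-55 mm. A straight push along world 23.4° with the closed fingers' wide face will swing the post to 0, so I'll move there now.

Emit:
{"method": "send_rows", "body": {"motion": "1 0.019 0.057 -0.0075 0 0 -1; 1 0.019 0.057 -0.0075 0 0 -1; 1 0.019 0.057 -0.0075 0 0 -1.3; 1 0.019 0.057 -0.0075 0 0 0; 1 0.019 0.057 -0.0075 0 0 0", "force": 20}}

```text
clock: 0.72
position: [0.3759, -0.2715, 0.2545]
ee_rot: [3.076, 0.637, 0.0]
force: [1.3, -0.5, -0.2]
width: 0.508
gripper_force: 0.0
```

Emit:
{"method": "send_rows", "body": {"motion": "1 0.019 0.057 -0.0075 0 0 0; 1 0.019 0.057 -0.0075 0 0 0; 1 0.019 0.057 -0.0075 0 0 0; 1 0.019 0.057 -0.0075 0 0 0; 1 0.019 0.057 -0.0075 0 0 0"}}

```text
clock: 1.35
position: [0.4709, 0.0133, 0.217]
ee_rot: [3.076, 0.636, 0.0]
force: [1.3, -0.9, 0.2]
width: 0.013
gripper_force: 0.0
```

Emit:
{"method": "send_rows", "body": {"motion": "1 0.02 0.058 -0.007 0 0 0; 1 0.02 0.059 -0.008 0 0 0; 1 0 0 0 0 0 0; 1 0 0 0 0 0 0"}}

```text
clock: 1.85
position: [0.5101, 0.1277, 0.2018]
ee_rot: [3.076, 0.637, -0.002]
force: [0.0, 0.2, -0.6]
width: 0.004
gripper_force: 0.0
```

Run:
```python
from cell import arm
import cv2,numpy as np
s=arm.observe();print(s["position"],s["ee_rot"],s["force"])
m=arm.camera_model("wrist");print({k:np.round(v,4).tolist() for k,v in m.items()})
im,d=arm.get_image("wrist");cv2.imwrite("pics/w1.png",im)
```

```text
[0.51013295 0.12773801 0.20178176] [ 3.07563970e+00  6.37151474e-01 -2.36359511e-03] [ 0.03534554  0.16267135 -0.63148008]
{'fx': 371.6483, 'fy': 371.6483, 'cx': 317.6716, 'cy': 245.3609, 'view': [[0.398, -0.9174, 0.0008, -0.0863], [-0.8728, -0.3784, 0.3082, 0.4826], [-0.2824, -0.1233, -0.9513, 0.4641], [0.0, 0.0, 0.0, 1.0]]}
```

View pics/w1.png

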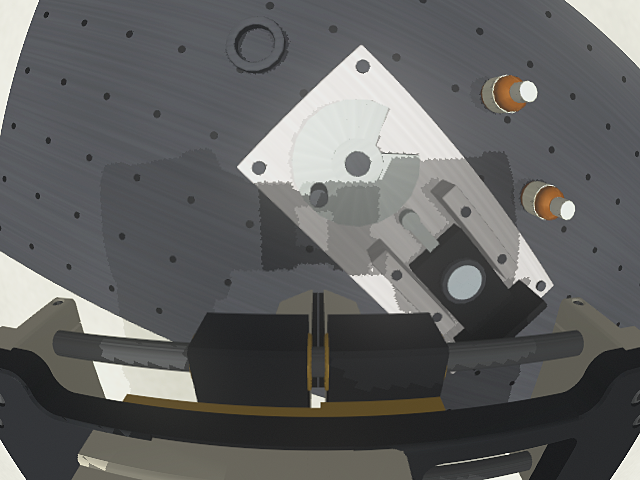

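```bash
cat >> h.py <<'E'
def wproj(m,P):
    V=np.array(m["view"]);c=np.atleast_2d(P)@V[:3,:3].T+V[:3,3];r=np.hypot(c[:,0],c[:,1]);k=np.arctan2(r,c[:,2])/r*m["fx"]
    return np.c_[c[:,0]*k+m["cx"],c[:,1]*k+m["cy"]]
def wray(m,u,v,z):
    V=np.array(m["view"]);d=np.array([u-m["cx"],v-m["cy"]])/m["fx"];a=np.hypot(*d)
    ray=V[:3,:3].T@np.array([*(d/a*np.sin(a)),np.cos(a)]);C=-V[:3,:3].T@V[:3,3];return C+ray*(z-C[2])/ray[2]
def loc(p,X):
    c,s=np.cos(p[2]),np.sin(p[2]);d=X[:2]-p[:2];return np.array([c*d[0]+s*d[1],-s*d[0]+c*d[1],X[2]-p[3]])
E
python3 - <<'E'
from h import *
import cv2
m=arm.camera_model("wrist");p=np.array(json.load(open("st.json")))
O=[((.135,-.065),(361,46)),((.135,.065),(238,167)),((-.135,-.065),(553,286))]
f=lambda q:np.concatenate([wproj(m,st([*q,.012],(*a,.01)))[0]-b for a,b in O])
r=least_squares(f,p[:3]);q=[*r.x,.012];print(q,r.fun.round(1));json.dump(q,open("st2.json","w"))
for n,u,v,z in(("hub",357,163,.036),("postbase",319,203,.036),("posttop",319,188,.067),("notchL",389,107,.036),("notchR",420,154,.036)):
    X=wray(m,u,v,z);l=loc(q,X);print(n,X.round(4),l.round(4),np.arctan2(l[1],l[0]-.075).round(3))
im=cv2.imread("pics/w1.png")[30:330,220:580];cv2.imwrite("pics/w1c.png",cv2.resize(im,None,fx=2,fy=2,interpolation=cv2.INTER_CUBIC))
E
```

```text
[np.float64(0.546985715211561), np.float64(0.05450780853172561), np.float64(1.1863245098627266), 0.012] [ 1.3 -1.6 -2.2  1.2  1.6  0.9]
hub [0.5762 0.1252 0.036 ] [ 0.0765 -0.0006  0.024 ] -0.349
postbase [0.5396 0.138  0.036 ] [0.0747 0.0382 0.024 ] 1.579
posttop [0.554  0.1444 0.067 ] [0.0859 0.0273 0.055 ] 1.189
notchL [0.6213 0.1211 0.036 ] [ 0.0896 -0.0439  0.024 ] -1.25
notchR [0.601  0.0872 0.036 ] [ 0.0505 -0.0378  0.024 ] -2.145
```

View pics/w1c.png

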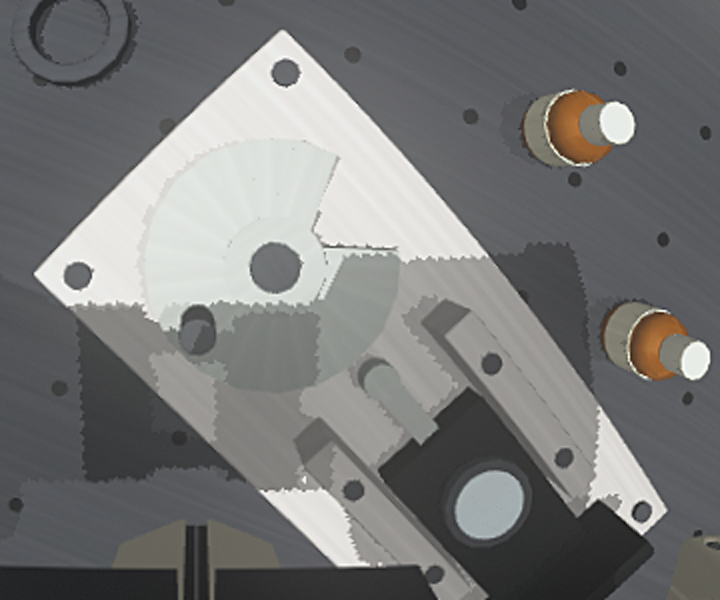

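The notch mid-angle is −1.70, so the cam is at 1.44, which agrees with the static cameras. I'll lower beside the post and push along (0.918, 0.397).

Emit:
{"method": "send_rows", "body": {"motion": "1 0 0.002 -0.045 0 0 0; 1 0 0 -0.045 0 0 0; 1 0 0 0 0 0 0; 1 0.0092 0.004 0 0 0 0; 1 0.0092 0.004 0 0 0 0"}}

```text
clock: 2.52
position: [0.531, 0.1386, 0.1144]
ee_rot: [-3.076, -0.635, -0.006]
force: [0.5, -0.2, -0.4]
width: 0.007
gripper_force: 0.0
```

Emit:
{"method": "send_rows", "body": {"motion": "1 0.0046 0.002 0 0 0 0; 1 0.0046 0.002 0 0 0 0; 1 0.0046 0.002 0 0 0 0; 1 0.0046 0.002 0 0 0 0; 1 0.0046 0.002 0 0 0 0"}}

```text
clock: 3.15
position: [0.5506, 0.1504, 0.1122]
ee_rot: [-3.074, -0.64, 0.003]
force: [-5.7, 3.5, -0.3]
width: 0.005
gripper_force: 2.5
```

Emit:
{"method": "send_rows", "body": {"motion": "1 0.0046 0.002 0 0 0 0; 1 0.0046 0.002 0 0 0 0; 1 0.0046 0.002 0 0 0 0; 1 0 0 0 0 0 0; 1 0 0 0 0 0 0"}}

```text
clock: 3.78
position: [0.5663, 0.1537, 0.1124]
ee_rot: [3.076, 0.635, 0.001]
force: [-0.3, -1.9, -0.3]
width: 0.003
gripper_force: 0.7
```

Run:
```python
from h import *
import cv2
m=arm.camera_model("wrist");s=arm.observe();im,d=arm.get_image("wrist")
cv2.imwrite("pics/w2.png",im);json.dump({k:np.array(v).tolist() for k,v in m.items()},open("w2.json","w"))
print(s["position"],s["force"])
```

```text
[0.56632518 0.15373746 0.1124011 ] [-0.31084416 -1.90405657 -0.33262188]
```

View pics/w2.png

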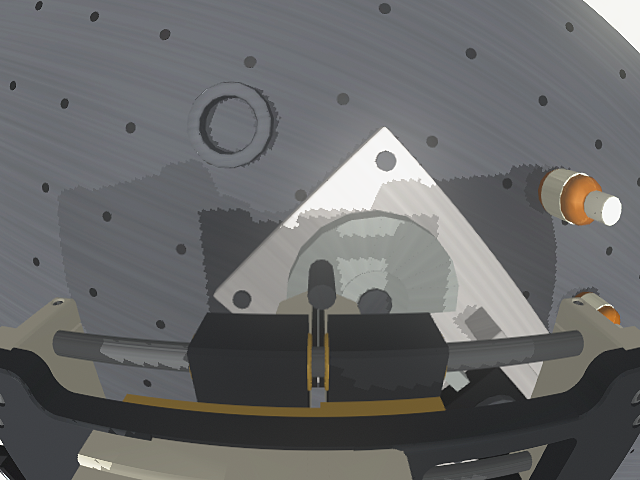

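Run:
```python
from h import *
m=json.load(open("w2.json"));q=json.load(open("st2.json"))
for name,p in(("st1",[*json.load(open("st.json"))[:3],.012]),("st2",q)):
  print(name,"hub",wproj(m,st(p,(.075,0,.024))).round())
  for th in(.8,.6,.4,.2,0,-.2):
    g=lambda z:wproj(m,st(p,(.075+.033*np.cos(th),.033*np.sin(th),z)))[0].round()
    print(th,"top",g(.055),"base",g(.024))
V=np.array(m["view"]);print(-V[:3,:3].T@V[:3,3])
```

```text
st1 hub [[370. 304.]]
0.8 top [303. 338.] base [305. 305.]
0.6 top [304. 324.] base [306. 293.]
0.4 top [308. 311.] base [309. 282.]
0.2 top [315. 299.] base [316. 271.]
0 top [326. 287.] base [324. 261.]
-0.2 top [338. 278.] base [335. 253.]
st2 hub [[377. 307.]]
0.8 top [312. 341.] base [313. 308.]
0.6 top [313. 328.] base [314. 296.]
0.4 top [318. 315.] base [318. 285.]
0.2 top [325. 302.] base [324. 274.]
0 top [336. 291.] base [333. 264.]
-0.2 top [349. 282.] base [344. 256.]
[0.6426566  0.18658283 0.20361673]
```

The cam is at about 0.2, matching the geometry, so 5 mm more along the push direction should bring it to 0.

Emit:
{"method": "send_rows", "body": {"motion": "1 0.0026 0.0011 0 0 0 0; 1 0.0023 0.001 0 0 0 0; 1 0 0 0 0 0 0; 1 0 0 0 0 0 0"}}

```text
clock: 4.32
position: [0.5703, 0.1545, 0.112]
ee_rot: [3.075, 0.634, -0.003]
force: [-2.9, -6.8, 1.7]
width: 0.005
gripper_force: 2.7
```

Emit:
{"method": "send_rows", "body": {"motion": "1 -0.009 -0.004 0 0 0 0; 1 -0.02 -0.008 0.01 0 0 0; 1 -0.018 -0.02 0.05 0 0 9; 1 0 -0.05 0.03 0 0 9; 1 0 -0.06 0 0 0 9"}}

```text
clock: 4.95
position: [0.5252, 0.015, 0.2055]
ee_rot: [2.835, 1.349, 0.011]
force: [1.1, -1.3, -0.6]
width: 0.005
gripper_force: 0.0
```

Emit:
{"method": "send_rows", "body": {"motion": "1 -0.014 -0.042 0 0 0 9; 1 -0.014 -0.042 0 0 0 9; 1 0 0 0 0 0 0; 1 0 0 0 0 0 0"}}

```text
clock: 5.45
position: [0.496, -0.0689, 0.2027]
ee_rot: [2.599, 1.764, 0.003]
force: [-0.0, -0.3, 0.3]
width: 0.004
gripper_force: 0.0
```

Run:
```python
from h import *
import cv2
m=arm.camera_model("wrist");s=arm.observe();im,d=arm.get_image("wrist")
cv2.imwrite("pics/w3.png",im);json.dump({k:np.array(v).tolist() for k,v in m.items()},open("w3.json","w"))
print(s["position"],s["ee_rot"],s["force"])
```

```text
[ 0.4960392  -0.06892534  0.20266561] [2.59944057 1.76358623 0.00261238] [-0.01661428 -0.28793216  0.3493451 ]
```

View pics/w3.png

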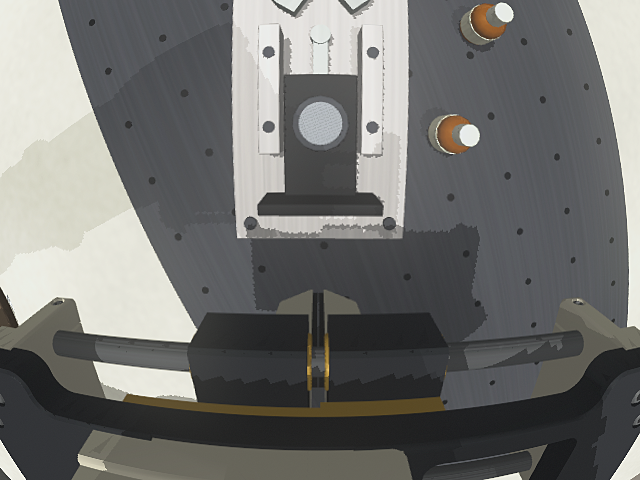

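The notch is symmetric about the slide axis, with its rim corners near (290,11) and (352,11) and the roller at (320,35), so the cam is at about 0. Next I'll lower behind the push plate and push along (0.37, 0.929).

Emit:
{"method": "send_rows", "body": {"motion": "1 0 0 -0.05 0 0 0; 1 0 0 -0.05 0 0 0; 1 0 0 0 0 0 0; 1 0.003 0.0075 0 0 0 0; 1 0.003 0.0075 0 0 0 0"}}

```text
clock: 6.12
position: [0.5034, -0.0534, 0.1043]
ee_rot: [2.597, 1.765, 0.005]
force: [-0.0, 0.1, 0.3]
width: 0.007
gripper_force: 0.0
```

Emit:
{"method": "send_rows", "body": {"motion": "1 0.0018 0.0046 0 0 0 0; 1 0.0018 0.0046 0 0 0 0; 1 0.0018 0.0046 0 0 0 0; 1 0.0018 0.0046 0 0 0 0; 1 0 0 0 0 0 0"}}

```text
clock: 6.75
position: [0.5093, -0.0373, 0.1036]
ee_rot: [2.598, 1.763, -0.0]
force: [-1.8, -5.0, 4.3]
width: 0.006
gripper_force: 2.7
```

Emit:
{"method": "send_rows", "body": {"motion": "1 0.0013 0.0032 0 0 0 0; 1 0.0013 0.0032 0 0 0 0; 1 0.0013 0.0032 0 0 0 0; 1 0 0 0 0 0 0; 1 0 0 0 0 0 0"}}

```text
clock: 7.38
position: [0.5131, -0.0279, 0.1035]
ee_rot: [2.598, 1.762, -0.001]
force: [-2.6, -5.3, 5.3]
width: 0.004
gripper_force: 3.0
```

Emit:
{"method": "send_rows", "body": {"motion": "1 0.0007 0.0018 0 0 0 0; 1 0.0007 0.0018 0 0 0 0; 1 0 0 0 0 0 0; 1 0 0 0 0 0 0"}}

```text
clock: 7.88
position: [0.5143, -0.0246, 0.1035]
ee_rot: [2.598, 1.762, -0.001]
force: [-2.3, -6.3, 6.1]
width: 0.004
gripper_force: 3.6
```

Emit:
{"method": "send_rows", "body": {"motion": "1 0.0004 0.0009 0 0 0 0; 1 0.0004 0.0009 0 0 0 0; 1 0 0 0 0 0 0; 1 0 0 0 0 0 0"}}

```text
clock: 8.38
position: [0.5149, -0.0233, 0.1035]
ee_rot: [2.598, 1.761, -0.003]
force: [-3.4, -8.4, 8.7]
width: 0.003
gripper_force: 4.6
```

Emit:
{"method": "send_rows", "body": {"motion": "1 0.0004 0.0009 0 0 0 0; 1 0.0004 0.0009 0 0 0 0; 1 0 0 0 0 0 0; 1 0 0 0 0 0 0"}}

```text
clock: 8.88
position: [0.515, -0.0232, 0.1035]
ee_rot: [2.599, 1.759, -0.007]
force: [-6.1, -13.9, 12.0]
width: 0.003
gripper_force: 7.6
```

Emit:
{"method": "send_rows", "body": {"motion": "1 0.0006 0.0014 0 0 0 0; 1 0.0006 0.0014 0 0 0 0; 1 0 0 0 0 0 0; 1 0 0 0 0 0 0"}}

```text
clock: 9.38
position: [0.5151, -0.0229, 0.1036]
ee_rot: [2.599, 1.755, -0.012]
force: [-10.2, -21.4, 18.9]
width: 0.007
gripper_force: 12.2
```

Emit:
{"method": "send_rows", "body": {"motion": "1 -0.007 -0.017 0 0 0 0; 1 -0.011 -0.028 0 0 0 0; 1 0 0 0.05 0 0 0; 1 0 0 0.05 0 0 0; 1 0 0 0 0 0 0"}}

```text
clock: 10.0
position: [0.5014, -0.0612, 0.2067]
ee_rot: [2.594, 1.763, 0.011]
force: [0.3, 0.3, -1.4]
width: 0.007
gripper_force: 0.0
```

Run:
```python
from h import *
import cv2
im,d=arm.get_image("wrist");a=cv2.resize(im[0:260,210:430],None,fx=2,fy=2)
b,_=arm.get_image("side");b=cv2.resize(b[195:345,190:335],(503,520),interpolation=cv2.INTER_CUBIC)
b=cv2.resize(b,(355,520)) if 0 else b[:, :355]
cv2.imwrite("pics/f.png",np.hstack([a,b]));print(a.shape,b.shape,arm.observe()["force"])
```

```text
(520, 440, 3) (520, 355, 3) [-0.58519071 -0.02568769 -0.49067605]
```

View pics/f.png

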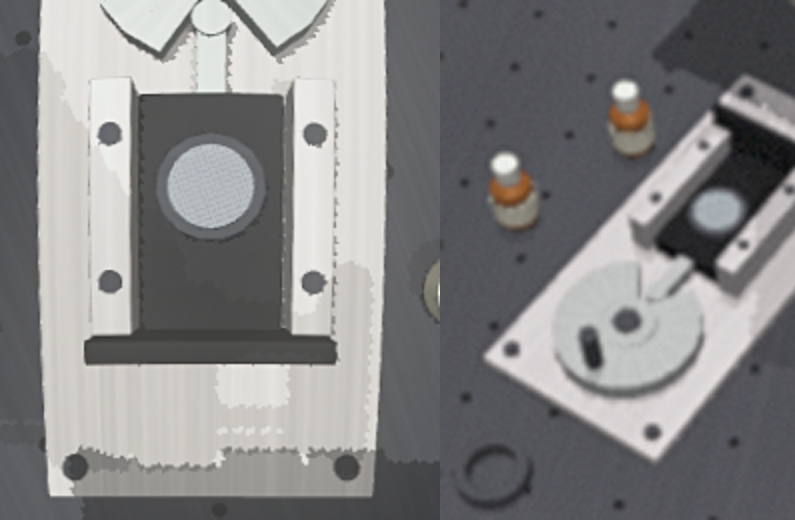

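The roller is in the notch at (210,15), and the push plate is flat against both rail ends at y≈335. The vials and ring are undisturbed and the arm is clear, so I'll hand in.

```bash
python3 -c "
from cell import arm
print(arm.sign_off())"
```

```text
the job is handed in; nothing more can be done
None
```

The job is handed in: I turned the cam to its notch first, then pushed the slide home with its plate flat against both rail ends. The vials and spare ring were left untouched, and it took about 10 s of the 48 s allowed.

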